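# Clamp the flanged end cap onto the vacuum port

## Task

Close off the small vacuum port on the bench: set the loose flanged cap on the port, slid in under the lip of the fixed half of the clamp ring, swing the hinged jaw round both flanges until it bears on them, then turn the latch lever in until the clamp is firmly tight, and let go. Stop as soon as the lever turns stiff under a moderate finger push (about 7 N); do not force it, and leave the other things on the bench where they are.

Things in the scene. Friction and masses are not known exactly. Their poses are not given: they have to be found in the camera images.
- cap_center (a point): centre of the loose steel cap, which stands upright on the bench on its flange: flange disc 60 mm across and 10 mm thick at the bottom, plain round stem 22 mm across and 40 mm tall on it, 50 mm tall in all, about 0.2 kg. The point is on its axis, 25 mm above its underside; z points up the stem. Grip the stem.
- port (a point): centre of the port's top face: a fixed steel flange 60 mm across, 60 mm above the bench, on a column with a dark foot plate (115 x 150 mm). Its axes are the stand's: z up; -x is the open side, facing the robot within 0.3 rad; jaw hinge at +y, latch pivot at -y. The fixed half of the clamp ring stands round the +x side.
- lip (a point): middle of the fixed half ring's upper lip, at (30, 0, 16) mm in the port's axes; ring outside radius 45 mm, top 76 mm above the bench. The lip overhangs a seated cap by 4 mm, 2 mm above its flange: set the cap down some 10 mm to -x, then slide it to +x until it meets two brass pads. Where they stop it varies by up to 1.2 mm either way of concentric and is not measured.
- jaw_hinge (a point): point on the vertical hinge axis of the swinging jaw, 60 mm above the bench; at (0, 48, 0) mm in the port's axes. Its boss is 13 mm across, top 80 mm above the bench.
- jaw_pin (a point): grip point of the jaw: upright steel pin 10 mm across on the jaw's outside, free from 74 to 104 mm above the bench. The point is on its axis, 94 mm above the bench, 83.5 mm from the hinge axis. At jaw angle 0 it stands at (-56, -14) mm in the port's axes. Pinch it from above or push it.
- jaw (a joint): angle of the swinging half ring (rad): 0 when concentric round the flanges, growing to 1.5 as it opens (clockwise from above); starts at 0.9 to 1.3. It stays where left; about 1.5 N at its pin moves it. With the cap in it meets a firm stop on the flange rim between -0.03 and 0.03 (4 N at the pin is enough); with no cap it runs on to -0.08.
- latch_pivot (a point): point on the vertical pivot axis of the latch lever, 60 mm above the bench; at (20, -70, 0) mm in the port's axes. Top of the pivot 76 mm above the bench.
- latch_pin (a point): grip point of the latch lever: upright steel pin 10 mm across at the lever's end, free from 74 to 104 mm above the bench. The point is on its axis, 94 mm above the bench, 64 mm from the pivot axis. Pinch it from above or push it; a hard pinch adds 1 to 2 N of rubbing to the force felt.
- latch (a joint): angle of the latch lever (rad): 0.5 when it points along the port's -x, growing to 2.3 as it swings out (counter-clockwise from above), end stop at 0; starts at 1.7 to 2.1. It stays where left; about 3.5 N at its pin moves it while free. Tight comes anywhere from 0.08 to 0.5, different every time, so it must be felt.
- fork (a point): middle of the keeper, a sprung steel fork on the jaw's free end, 60 mm above the bench. A brass roller on the lever, 40 mm from its pivot, rides up the fork, first touching at a latch angle of 0.8 to 0.2; the pin then stiffens by 0.3 to 1.5 N per mm. At 6 to 8.5 N along the pin's path it is properly tight and holds by itself; above 10 N it is overstrained. An unshut jaw blocks it.
- tin_teal: bystander: round teal tin of small findings, 64 mm across, 18 mm high; origin under its centre. To be left alone.
- yellow_pot: bystander: round yellow pot, 47 mm across, 24 mm high; origin under its centre. To be left alone.
- wax_disc: bystander: disc of tan wax, 32 mm across, 10 mm high; origin under its centre. To be left alone.
There are look-alikes about, which are no part of the job. Leave any pink or turquoise look-alike of the part that bears cap_center alone.

How it is judged:
By the outcome, as a careful person would: the job done as asked, in the order asked, and still so for the second after the job is handed in, with the robot touching nothing.
It also fails if it takes over 72 s, if anything falls off the work surface, if the arm or the gripper's body presses on something with over 40 N, if the wrist force passes 120 N, or if a joint passes its speed limit or range.

## Robot

A 7-joint arm with a two-finger parallel gripper is mounted at the origin on a cart in front of the work surface, level with it; the furniture and walls round the work are solid. World frame = base frame: x ahead of the robot, y to its left, z up, the work surface at z = 0. Lengths are in m, angles in rad, forces in N, time in s.
With the tool pointing down it reaches from about 0.4 to 0.85 m from the base axis. Payload 10.4 kg.
Tool frame: the origin (TCP) lies between the finger pads; the fingertips stand 22 mm ahead of it and the grasp point (between the pads) lies 3 mm ahead of it; z points along the fingers, y is the line along which they close (so a half turn about z gives the same grasp; the last joint's range is limited). The gripper opens to 85 mm and grips with 20 to 120 N. Pads are 22 mm wide; open, the fingers measure 114 mm over their backs; the gripper's body (76 mm by 85 mm) begins 54 mm behind the grasp point. The pads swing forward as they close: fully open they stand 13 mm farther back than shut.
Start: joints at [-0.023, 0.332, -0.065, 1.46, 0.022, 1.35, -0.088], TCP at [0.625, 0, 0.253] pointing down, gripper open.
Joint ranges: [-2.6, 2.6], [-0.5, 2.12], [-1.47, 1.34], [0.16, 2.42], [-1.27, 4.41], [0.06, 2.06], [-2.6, 2.6]. Speed limits (rad/s): [2.22, 2.22, 2.79, 2.79, 3.14, 3.14, 3.14].

## Interface

Orientations are given as a unit quaternion [x, y, z, w].
In Python, from workcell import manip, camera, ticket, boxes_of, outline_of gives the robot as it stands.
- The arm moves only by the tool carry_out, never from a script. Its argument "deltas" is a list of rows, each a list of 5 numbers: the shift along the tool's x, y, z as a fraction of full scale, then the turn about the tool's z as a fraction of full scale, then the opening, from -1 (shut) to 1 (fully open), so that 0 is half open. In form: [[tx, ty, tz, spin, gripper], ...]. A call has 1 to 20 rows; each row is the pose to reach, as a shift and turn from the pose commanded when the call began, along the tool's axes at that moment; what a row does not reach only later rows make up. Full scale, the value 1, is 150 mm for a shift and 30 degrees for a turn. A row lasts 1/8 s, in which the tool goes at most 62.5 mm and 10.7 degrees, less where a joint would pass 70% of its speed; a pose out of reach is approached as far as the arm can. A call with a number of a shift or a turn outside -1 to 1 is refused whole. A call with a gripper value outside its range is refused whole. The fingers move at their own pace and stop on an object; "force" is the grip in N (left out, the last holds). Time passes only in rows, so rows that repeat a pose let the fingers close. It gives the time, the measured TCP pose, the force, the opening and the grip force at its end, in the units of the state.
- manip.get_obs(): the state, without advancing time (a new reading comes with each control period).
- camera(name): name is "scene" or "side" or "wrist"; returns a dict with "img" (420x560x3 uint8, red, green, blue), "depth" (420x560 float32, m along the optical axis (not along the pixel's ray), 0 where there is no reading), "vertical_fov" (degrees; the focal length in pixels is half the picture's height over the tangent of half this angle, whatever the lens; pixels are square), "cx", "cy" (the principal point, pixels), "R" (3x3) and "t" (3): a world point X has camera coordinates R X + t. Camera axes: x right, y down, z forward; pixel columns grow to the right and rows downward; lengths in m; the calibration is good to about 2 mm. A picture is of the moment at which its call begins.
- ticket.hand_in(): hands the job in; it is judged then, once.
Trained networks look in a picture, given as the dict that the camera call returned (one of the last four; its "shot" number tells which), for a name from the list of things; names that differ only in an ending like _2 or _b are one class to them, and where a whole thing is asked for, a point or a joint stands for the part that bears it (a point fixed in the world has none). Each returns a list of dicts, best first, with "conf" (0 to 1); they miss things now and then, are a little off and sometimes report something else, mostly with a low value. They report only what shows in the picture. A call takes as long as a camera call. They do not tell look-alikes from the thing itself.
- boxes_of(query, picture): "position" ([x, y, z] in m, in world coordinates, good to about 4 mm: the middle of the surface that is visible of it).
- outline_of(query, picture): "region" (420x560 bool, what is visible of it).
The state is a dict: "clock": time; "joint_pos": joint angles; "joint_velocities": joint speeds; "tau": joint torques, N m; "position": TCP position; "ee_rot": TCP orientation; "ft_force": force on the tool from outside, world axes, zero at the start; "torque": the same for the moment, N m; "grip_width": opening from 0.0 (shut) to 1.0 (fully open); "grasp_force": force on a finger pad.
Only numpy, scipy, OpenCV 4.12 (cv2) and the standard library are available. Lean on these libraries where they do the work, as an engineer would, in place of code of your own. Each camera call takes 0.05 s, during which the arm holds its last target. There are 200 camera calls.

## Working session

There is one attempt and no reset: what is moved stays moved. The work goes in short steps, Python scripts to look and compute and a tool call to move; the robot and the scene stay as the last step left them, time stands still between calls to the robot, and variables do not carry over. Pictures are saved under pics/ and viewed, at most 10 in all, crops included, and the job is handed in when it is done.

Besides the shell and the picture viewer there is one more tool, called in YAML: its name, and indented under it one key for each argument. carry_out: Moves the arm, as the interface text tells. Its arguments: {"type":"object","properties":{"deltas":{"type":"array","items":{"type":"array","items":{"type":"number"}}},"force":{"type":"number"}},"required":["deltas"]}

```bash
mkdir -p pics; ls
cat > h.py <<'E'
import numpy as np, cv2
from workcell import manip, camera, ticket, boxes_of, outline_of
from scipy.spatial.transform import Rotation as Ro
def f(p): return 210/np.tan(np.radians(p["vertical_fov"])/2)
def cloud(p):
    v,u=np.mgrid[:420,:560]; d=p["depth"]; k=f(p)
    c=np.stack([(u-p["cx"])/k*d,(v-p["cy"])/k*d,d],-1)
    return (c-p["t"])@p["R"]
def proj(p,X):
    c=p["R"]@np.array(X)+p["t"]; return c[:2]/c[2]*f(p)+[p["cx"],p["cy"]]
def save(p,n,s=1.4): cv2.imwrite("pics/"+n,cv2.resize(p["img"][...,::-1],None,fx=s,fy=s))
def st():
    o=manip.get_obs(); print("t",round(o["clock"],2),"pos",np.round(o["position"],4),"rot\n",np.round(Ro.from_quat(o["ee_rot"]).as_matrix(),3),"F",np.round(o["ft_force"],2),"w",round(o["grip_width"],3),round(o["grasp_force"],1)); return o
E
python3 - <<'E'
from h import *
st()
for n in ["scene","side","wrist"]:
    p=camera(n); save(p,n+"0.png"); np.save(n+".npy",p,allow_pickle=True)
    print(n,"cam at",np.round(-p["R"].T@p["t"],3))
    for q in ["cap_center","port","lip","jaw_hinge","jaw_pin","latch_pivot","latch_pin","fork","tin_teal","yellow_pot","wax_disc"]:
        for b in boxes_of(q,p)[:3]: print(q,np.round(b["position"],3),round(b["conf"],2),end="; ")
    print()
E
```

```text
pics
t 0.0 pos [ 0.6247 -0.      0.2525] rot
 [[-0.     1.    -0.001]
 [ 1.     0.    -0.   ]
 [-0.    -0.001 -1.   ]] F [ 0.3  -0.31 -0.23] w 1.001 0.0
scene cam at [-0.235  0.783  0.611]
cap_center [0.478 0.146 0.006] 0.87; cap_center [0.386 0.332 0.01 ] 0.8; cap_center [0.48  0.27  0.003] 0.65; port [ 0.501 -0.043  0.057] 0.89; lip [ 0.499 -0.047  0.055] 0.94; jaw_hinge [ 0.502 -0.042  0.054] 0.78; jaw_pin [ 0.444 -0.032  0.068] 0.77; jaw_pin [ 0.499 -0.038  0.055] 0.59; latch_pivot [ 0.5   -0.04   0.056] 0.91; latch_pin [ 0.548 -0.178  0.062] 0.56; fork [ 0.452 -0.027  0.065] 0.68; tin_teal [0.577 0.187 0.007] 0.82; tin_teal [ 0.441 -0.031  0.068] 0.56; yellow_pot [ 0.443 -0.269  0.014] 0.45; wax_disc [0.467 0.379 0.004] 0.57; 
side cam at [ 0.459 -0.906  0.53 ]
cap_center [0.486 0.257 0.01 ] 0.79; cap_center [0.487 0.128 0.013] 0.75; cap_center [0.558 0.068 0.034] 0.68; port [ 0.513 -0.094  0.038] 0.79; lip [ 0.508 -0.099  0.038] 0.64; jaw_hinge [ 0.515 -0.092  0.036] 0.78; jaw_pin [ 0.457 -0.036  0.062] 0.89; latch_pivot [ 0.513 -0.094  0.037] 0.92; latch_pivot [ 0.456 -0.034  0.068] 0.33; latch_pin [ 0.553 -0.206  0.07 ] 0.6; fork [ 0.461 -0.035  0.066] 0.87; tin_teal [0.588 0.183 0.008] 0.47; tin_teal [ 0.512 -0.092  0.037] 0.16; yellow_pot [ 0.447 -0.297  0.015] 0.56; 
wrist cam at [0.626 0.068 0.372]
cap_center [0.496 0.133 0.014] 0.83; cap_center [0.566 0.074 0.009] 0.58; port [ 0.521 -0.048  0.048] 0.92; lip [ 0.52  -0.053  0.048] 0.87; jaw_hinge [ 0.521 -0.047  0.049] 0.8; jaw_pin [ 0.457 -0.03   0.07 ] 0.71; latch_pivot [ 0.524 -0.051  0.053] 0.75; latch_pin [ 0.566 -0.158  0.068] 0.77; fork [ 0.453 -0.028  0.074] 0.82; tin_teal [0.583 0.166 0.01 ] 0.73; tin_teal [ 0.521 -0.05   0.05 ] 0.62; yellow_pot [ 0.524 -0.054  0.048] 0.4;
```

View pics/scene0.png

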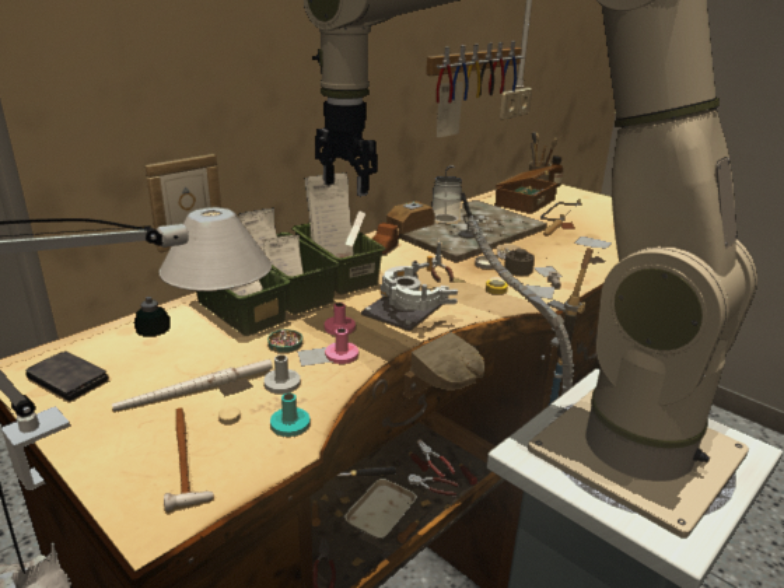

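View pics/wrist0.png

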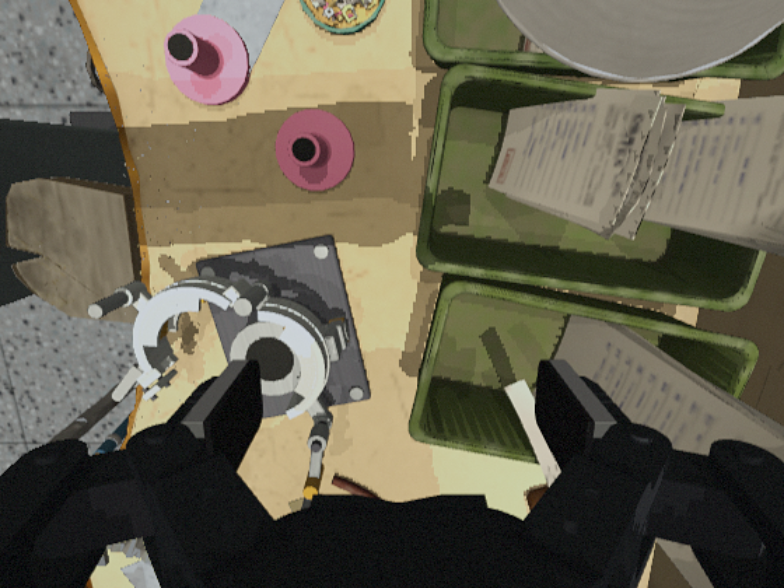

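View pics/side0.png

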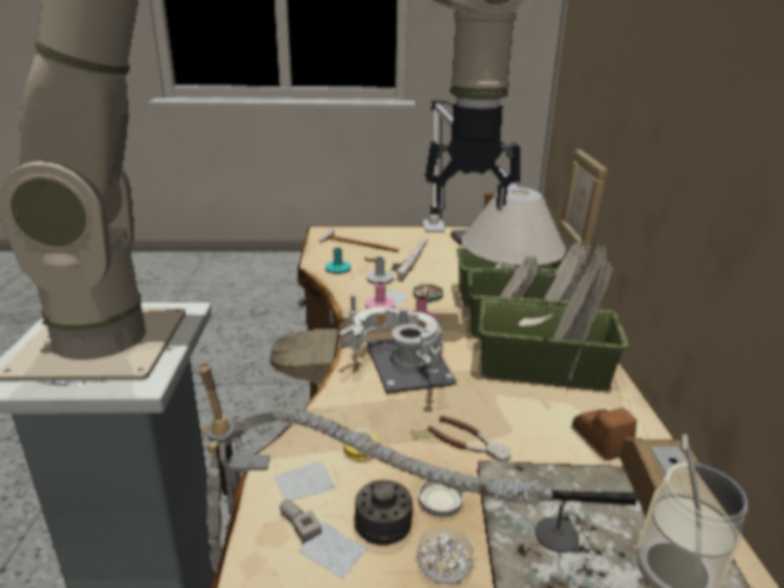

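The scene shows the grey steel cap at scene px (282,373), between the pink caps (340,345) and the turquoise one (290,412). The wrist view shows the port at (268,358), hinge boss at (243,302), jaw pin at (110,303) and lever near (315,450). The lamp shade is at scene px (213,245).

Run:
```python
from h import *
P={n:np.load(n+".npy",allow_pickle=True).item() for n in ["scene","side","wrist"]}
from scipy.optimize import least_squares
tot={}
for n,p in P.items():
    X=cloud(p); ok=p["depth"]>0
    m=ok&(np.hypot(X[...,0]-.52,X[...,1]+.06)<.16)
    print(n)
    for lo,hi in [(.057,.063),(.0735,.0765),(.078,.082),(.085,.112)]:
        q=X[m&(X[...,2]>lo)&(X[...,2]<hi)]
        print(lo,len(q),np.round(np.median(q,0),4) if len(q) else "")
    # lamp
    L=ok&(X[...,2]>.12)&(X[...,0]>.3)&(X[...,0]<.75)&(X[...,1]>.1)&(X[...,1]<.5)
    if L.any(): print("tall",X[L].min(0),X[L].max(0))
    s=ok&(np.hypot(X[...,0]-.486,X[...,1]-.265)<.045)
    t=X[s&(X[...,2]>.042)&(X[...,2]<.06)]; print("captop",len(t),t.mean(0) if len(t) else "")
    fl=X[s&(X[...,2]>.007)&(X[...,2]<.0125)]; print("flange",len(fl),fl.min(0),fl.max(0)) if len(fl) else 0
# orthographic map from wrist: 0.5mm/px
p=P["wrist"]; v,u=np.mgrid[:420,:560]
for n in ["wrist"]:
    p=P[n]; X=cloud(p); S=1500; img=np.zeros((480,480,3),np.uint8)
    m=(p["depth"]>0)&(X[...,2]>.045)&(X[...,2]<.115)
    x=((.62-X[...,0])*2500).astype(int); y=((.07-X[...,1])*2000).astype(int)
    x=((.64-X[...,0])*2000).astype(int)
    k=m&(x>=0)&(x<480)&(y>=0)&(y<480)
    col=cv2.applyColorMap(np.clip((X[...,2]-.045)/.065*255,0,255).astype(np.uint8),cv2.COLORMAP_JET)
    o=np.argsort(X[...,2][k]); 
    for a,b,c in zip(x[k][o],y[k][o],col[k][o]): cv2.circle(img,(int(b),int(a)),1,c.tolist(),-1)
crop=cv2.resize(p["img"][150:370,50:290,::-1],None,fx=2,fy=2.1818)
cv2.imwrite("pics/ortho.png",np.hstack([img[:480,:310],crop]))
```

```text
scene
0.057 375 [ 0.5401 -0.0694  0.0597]
0.0735 211 [ 0.5453 -0.0517  0.0747]
0.078 50 [ 0.6431 -0.0292  0.0798]
0.085 141 [ 0.6398 -0.0272  0.0871]
tall [0.66003953 0.13162278 0.12001001] [0.74996919 0.49996452 0.26406459]
captop 67 [0.48515612 0.26940172 0.04745491]
flange 240 [0.45792822 0.23965711 0.00708947] [0.52907623 0.29957597 0.01239504]
side
0.057 508 [ 0.5315 -0.0746  0.0592]
0.0735 324 [ 0.5476 -0.0527  0.0748]
0.078 56 [ 0.5537 -0.0304  0.0794]
0.085 241 [ 0.6398 -0.0699  0.0872]
tall [0.66210953 0.11619526 0.12005345] [0.7499543  0.38853552 0.22569769]
captop 29 [0.48778729 0.26062008 0.0472628 ]
flange 104 [0.46101335 0.23292015 0.00708147] [0.53043968 0.28464637 0.01247229]
wrist
0.057 2641 [ 0.5332 -0.0682  0.0588]
0.0735 2594 [ 0.5087 -0.0472  0.0744]
0.078 199 [ 0.5241 -0.0266  0.0792]
0.085 1796 [ 0.6446 -0.0224  0.0862]
tall [0.69597725 0.11991945 0.12002089] [0.74999852 0.14203526 0.14663195]
captop 0
```

View pics/ortho.png

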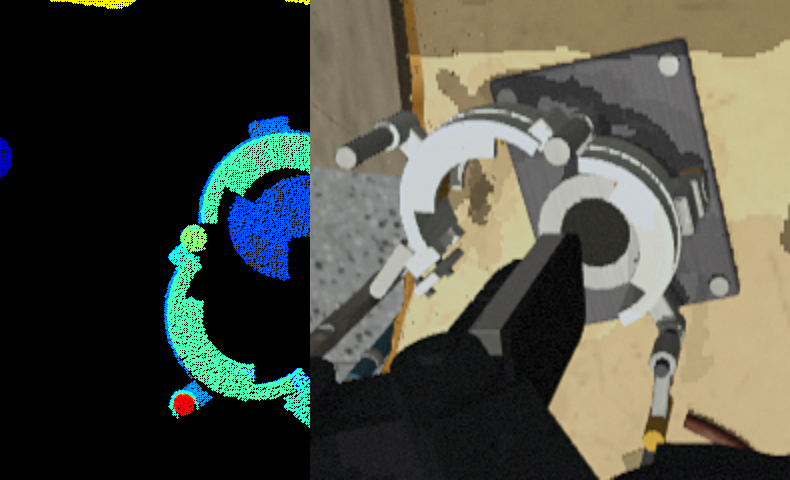

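Run:
```python
from h import *
from scipy.optimize import least_squares
P={n:np.load(n+".npy",allow_pickle=True).item() for n in ["scene","side","wrist"]}
for n in P:
    p=P[n];X=cloud(p);ok=(p["depth"]>0)
    b=X[ok&(np.hypot(X[...,0]-.521,X[...,1]+.0265)<.012)&(X[...,2]>.0775)&(X[...,2]<.083)]
    boss=np.median(b,0); 
    jp=X[ok&(np.hypot(X[...,0]-.438,X[...,1]+.0215)<.02)&(X[...,2]>.1)&(X[...,2]<.107)]
    print(n,"boss",boss,len(b),"jawpin top",np.median(jp,0) if len(jp) else None,len(jp))
    ring=X[ok&(abs(X[...,2]-.0755)<.003)&(X[...,0]>.51)&(np.hypot(X[...,0]-.53,X[...,1]+.075)<.065)][:,:2]
    face=X[ok&(abs(X[...,2]-.06)<.003)&(np.hypot(X[...,0]-.53,X[...,1]+.075)<.04)][:,:2]
    def res(q):
        c=q[:2]; r=np.hypot(*(ring-c).T); rf=np.hypot(*(face-c).T)
        # robust: ring points within [26,45]; face within [.,30]
        h=c+.048*np.array([-np.sin(q[2]),np.cos(q[2])])
        return np.r_[np.maximum(r-.045,0),np.maximum(.026-r,0),np.maximum(rf-.030,0),(h-boss[:2])*5]
    best=least_squares(res,[.53,-.074,0],loss='soft_l1',f_scale=.0005,x_scale=[.01,.01,.1])
    c=best.x; R=lambda v:c[:2]+np.array([[np.cos(c[2]),-np.sin(c[2])],[np.sin(c[2]),np.cos(c[2])]])@np.array(v)
    print(" port",c,"cost",best.cost,"nring",len(ring),len(face),"pivot",R([.02,-.07]))
    r=np.hypot(*(ring-c[:2]).T); print(" ring r pct",np.percentile(r,[1,5,95,99]))
    pv=R([.02,-.07]); T=X[ok&(X[...,2]>.062)&(X[...,2]<.115)&(np.hypot(X[...,0]-pv[0],X[...,1]-pv[1])<.08)&(X[...,1]<pv[1]-.02)]
    for z in np.arange(.06,.112,.006):
        k=T[(T[:,2]>=z)&(T[:,2]<z+.006)]
        if len(k)>5: print("  z",round(z,3),len(k),np.round(np.median(k,0),4))
```

```text
scene boss [ 0.5215622  -0.02664913  0.07883266] 7 jawpin top [ 0.43428733 -0.01989386  0.1029116 ] 8
 port [ 0.53118555 -0.07424717  0.20141778] cost 0.00010756503050989903 nring 97 164 pivot [ 0.56478533 -0.13883087]
 ring r pct [0.02370796 0.02547504 0.0520074  0.05644453]
  z 0.06 15 [ 0.5554 -0.1782  0.0635]
  z 0.066 19 [ 0.5516 -0.1961  0.0696]
  z 0.072 15 [ 0.554  -0.1963  0.0737]
  z 0.084 6 [ 0.5513 -0.1979  0.0875]
  z 0.096 8 [ 0.5518 -0.1988  0.0989]
side boss [ 0.52077802 -0.03058313  0.07853603] 13 jawpin top [ 0.43740399 -0.02660976  0.10287709] 10
 port [ 0.52991602 -0.07433236  0.19196424] cost 8.366226000014e-05 nring 173 281 pivot [ 0.56290376 -0.13923081]
 ring r pct [0.02460405 0.02609336 0.04452566 0.04600759]
  z 0.06 12 [ 0.5543 -0.2092  0.0644]
  z 0.066 22 [ 0.5522 -0.2093  0.0689]
  z 0.072 19 [ 0.552  -0.2075  0.0739]
  z 0.078 15 [ 0.5521 -0.2071  0.0813]
  z 0.084 15 [ 0.5516 -0.2071  0.0864]
  z 0.09 13 [ 0.5528 -0.2075  0.0932]
  z 0.096 15 [ 0.5526 -0.2066  0.0999]
  z 0.102 9 [ 0.5535 -0.2052  0.1028]
wrist boss [ 0.52077223 -0.02678691  0.07829398] 110 jawpin top [ 0.43808681 -0.02164205  0.10206553] 105
 port [ 0.52913874 -0.07160457  0.17557829] cost 0.0002371552941730854 nring 1438 1589 pivot [ 0.56105869 -0.13703482]
 ring r pct [0.02573072 0.02777844 0.04590083 0.0506048 ]
  z 0.06 91 [ 0.5587 -0.1719  0.0628]
  z 0.066 55 [ 0.5563 -0.1743  0.0686]
  z 0.072 77 [ 0.557  -0.177   0.0741]
```

carry_out:
  deltas:
    - [0.2,-0.25,0,0,1]
    - [0.5,-0.55,0,0,1]
    - [0.8,-0.8,0,0,1]
    - [1.0,-0.92,0,0,1]

```text
clock: 2.3
position: [0.4851, 0.1523, 0.2538]
ee_rot: [0.706, 0.708, 0.0, 0.0]
ft_force: [0.2, 0.4, -0.0]
grip_width: 0.999
grasp_force: 0.0
```

carry_out:
  deltas:
    - [0.25,0,0.1,0,1]
    - [0.55,0,0.3,0,1]
    - [0.77,0,0.4,0,1]
    - [0.77,0,0.4,0,0.6]
    - [0.77,0,0.4,0,0.6]

```text
clock: 2.92
position: [0.4874, 0.2648, 0.1936]
ee_rot: [0.707, 0.707, 0.0, 0.0]
ft_force: [0.4, -1.1, 0.1]
grip_width: 0.798
grasp_force: 0.0
```

Run:
```python
from h import *
o=st()
p=camera("wrist"); save(p,"w1.png")
X=cloud(p); ok=p["depth"]>0
for b in boxes_of("cap_center",p): print(b["position"],b["conf"])
s=ok&(np.hypot(X[...,0]-.486,X[...,1]-.265)<.05)
for lo,hi in [(.044,.056),(.005,.014)]:
    t=X[s&(X[...,2]>lo)&(X[...,2]<hi)]; print(lo,len(t),t.mean(0),t.min(0),t.max(0),(t.min(0)+t.max(0))/2)
```

```text
t 2.92 pos [0.4874 0.2648 0.1936] rot
 [[ 0.001  1.     0.   ]
 [ 1.    -0.001 -0.   ]
 [-0.     0.    -1.   ]] F [ 0.41 -1.13  0.09] w 0.798 0.0
[0.4896, 0.1464, 0.0149] 0.9
0.044 541 [0.48852528 0.26814051 0.04831401] [0.47814111 0.25717893 0.04422015] [0.49896905 0.27839954 0.05059603] [0.48855508 0.26778924 0.04740809]
0.005 2362 [0.48896099 0.27061401 0.00834448] [0.45892551 0.23852757 0.005007  ] [0.53033584 0.29747437 0.01394106] [0.49463067 0.26800097 0.00947403]
```

View pics/w1.png

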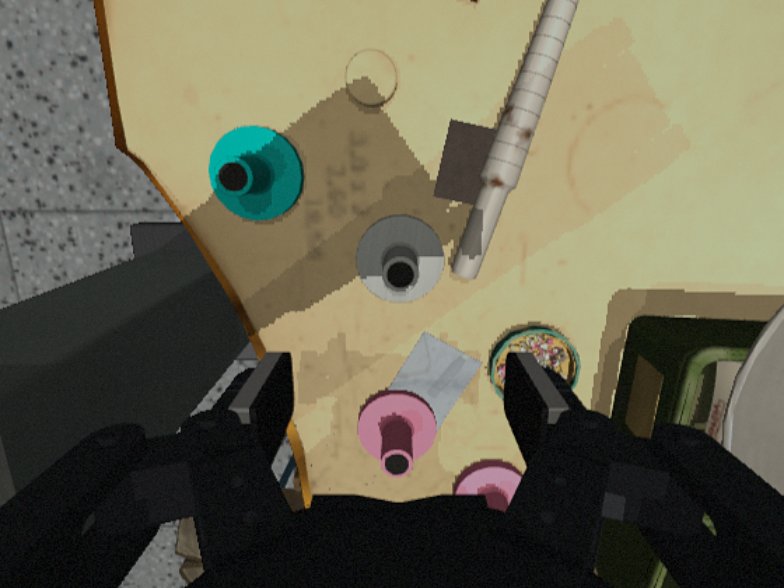

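The picture shows the steel cap at (400,272) with a mandrel tip at (467,275) beside it. I'll go down with the gripper half open.

carry_out:
  deltas:
    - [0.017,0.013,0.2,0,-0.1]
    - [0.017,0.013,0.5,0,-0.1]
    - [0.017,0.013,0.75,0,-0.1]
    - [0.017,0.013,0.9,0,-0.1]
    - [0.017,0.013,0.98,0,-0.1]
    - [0.017,0.013,0.98,0,-0.1]
    - [0.017,0.013,0.98,0,-1]
    - [0.017,0.013,0.98,0,-1]
    - [0.017,0.013,0.98,0,-1]
    - [0.017,0.013,0.98,0,-1]
  force: 40

```text
clock: 4.28
position: [0.4898, 0.2684, 0.0477]
ee_rot: [0.707, 0.707, 0.001, 0.0]
ft_force: [-0.3, 0.4, 5.8]
grip_width: 0.242
grasp_force: 39.6
```

carry_out:
  deltas:
    - [0,0,0,0,-1]
    - [0,0,-0.1,0,-1]
    - [0,0,-0.4,0,-1]
    - [0,0,-0.7,0,-1]
    - [-0.3,0,-0.8,0,-1]
    - [-0.6,0,-0.8,0,-1]
    - [-0.9,0,-0.8,0,-1]
    - [-0.9,0,-0.8,0,-1]

```text
clock: 5.28
position: [0.4893, 0.1292, 0.1673]
ee_rot: [0.709, 0.705, -0.0, 0.001]
ft_force: [-0.4, 0.5, -1.3]
grip_width: 0.24
grasp_force: 39.6
```

Run:
```python
from h import *
o=st()
p=camera("wrist"); save(p,"w2.png")
for n in ["scene","side"]:
    p=camera(n);X=cloud(p);ok=p["depth"]>0
    q=o["position"]; s=ok&(np.hypot(X[...,0]-q[0],X[...,1]-q[1])<.045)&(X[...,2]<q[2]-.015)&(X[...,2]>.09)
    t=X[s]; print(n,len(t),t.min(0),t.max(0))
```

```text
t 5.28 pos [0.4893 0.1292 0.1673] rot
 [[ 0.006  1.     0.001]
 [ 1.    -0.006 -0.001]
 [-0.001  0.001 -1.   ]] F [-0.37  0.53 -1.29] w 0.24 39.6
scene 329 [0.45761682 0.10211153 0.11752001] [0.51924252 0.16260308 0.15209113]
side 267 [0.46086095 0.09738392 0.11746779] [0.51630012 0.15406666 0.15224508]
```

View pics/w2.png

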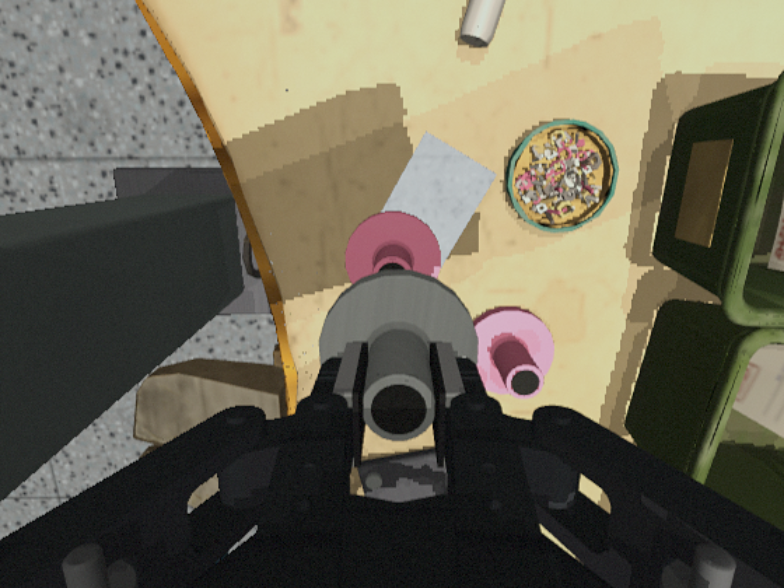

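Cap gripped cleanly on the stem at (398,400), hanging level. On to the port.

carry_out:
  deltas:
    - [-0.3,0.07,0,0,-1]
    - [-0.6,0.13,0,0,-1]
    - [-0.9,0.2,0,0,-1]
    - [-1.0,0.2,0,0,-1]
    - [-1.0,0.2,0,0,-1]

```text
clock: 6.05
position: [0.519, -0.0165, 0.1663]
ee_rot: [0.707, 0.707, 0.0, -0.0]
ft_force: [0.2, 0.4, -2.7]
grip_width: 0.243
grasp_force: 39.6
```

Run:
```python
from h import *
from scipy.optimize import least_squares
o=st()
for n in ["wrist","scene","side"]:
    p=camera(n);X=cloud(p);ok=p["depth"]>0
    ring=X[ok&(abs(X[...,2]-.0755)<.003)&(X[...,0]>.525)&(np.hypot(X[...,0]-.53,X[...,1]+.075)<.05)]
    boss=X[ok&(np.hypot(X[...,0]-.521,X[...,1]+.0275)<.011)&(X[...,2]>.0775)&(X[...,2]<.083)]
    face=X[ok&(abs(X[...,2]-.06)<.002)&(np.hypot(X[...,0]-.53,X[...,1]+.075)<.034)]
    print(n,len(ring),len(boss),np.median(boss,0),len(face),(face.min(0)+face.max(0))/2 if len(face) else "", face.max(0)-face.min(0) if len(face) else "")
    if len(ring): print(ring.min(0),ring.max(0))
```

```text
t 6.05 pos [ 0.519  -0.0165  0.1663] rot
 [[ 0.  1. -0.]
 [ 1. -0.  0.]
 [ 0. -0. -1.]] F [ 0.23  0.4  -2.74] w 0.243 39.6
wrist 291 0 [nan nan nan] 85 [ 0.52916845 -0.09691375  0.05867393] [0.0188986  0.01372558 0.00129766]
[ 0.54283442 -0.11377059  0.07259565] [ 0.57302895 -0.04232559  0.07605583]
scene 53 7 [ 0.51939242 -0.02619842  0.07934907] 113 [ 0.52905165 -0.07579237  0.05997173] [0.05783373 0.05493128 0.00385747]
[ 0.52730611 -0.11527974  0.07253163] [ 0.56637996 -0.03138566  0.076526  ]
side 156 12 [ 0.51888694 -0.03100261  0.07836644] 212 [ 0.5276735  -0.07461723  0.05988268] [0.05397392 0.06490483 0.00371685]
[ 0.52565162 -0.11628312  0.07257646] [ 0.57248168 -0.02745043  0.07694211]
  return _methods._mean(a, axis=axis, dtype=dtype,
  ret = um.true_divide(
```

carry_out:
  deltas:
    - [-0.2,0,0,0,-1]
    - [-0.4,0,0,0,-1]
    - [-0.4,0,0.15,0,-1]
    - [-0.4,0,0.28,0,-1]
    - [-0.4,0,0.32,0,-1]
    - [-0.4,0,0.32,0,-1]
    - [-0.4,0,0.32,0,-1]

```text
clock: 7.08
position: [0.5196, -0.0765, 0.1192]
ee_rot: [0.707, 0.707, 0.0, 0.0]
ft_force: [0.5, -0.6, -2.3]
grip_width: 0.246
grasp_force: 39.6
```

carry_out:
  deltas:
    - [0,0,0.01,0,-1]
    - [0,0,0.02,0,-1]
    - [0,0,0.03,0,-1]
    - [0,0,0.03,0,-1]

```text
clock: 7.58
position: [0.5189, -0.0769, 0.1137]
ee_rot: [0.707, 0.707, -0.0, -0.0]
ft_force: [-1.3, -1.1, -1.8]
grip_width: 0.246
grasp_force: 39.6
```

Free weight is about −2 N in z. Down slowly to contact, expected near z 0.108.

carry_out:
  deltas:
    - [0,0,0.01,0,-1]
    - [0,0,0.02,0,-1]
    - [0,0,0.027,0,-1]
    - [0,0,0.027,0,-1]

```text
clock: 8.07
position: [0.5189, -0.0769, 0.1097]
ee_rot: [0.707, 0.707, -0.0, -0.0]
ft_force: [-0.2, 0.4, -2.9]
grip_width: 0.244
grasp_force: 39.6
```

carry_out:
  deltas:
    - [0,0,0.006,0,-1]
    - [0,0,0.012,0,-1]
    - [0,0,0.012,0,-1]

```text
clock: 8.45
position: [0.5189, -0.0769, 0.1079]
ee_rot: [0.707, 0.707, -0.0, -0.0]
ft_force: [0.1, -0.3, -2.1]
grip_width: 0.239
grasp_force: 39.6
```

carry_out:
  deltas:
    - [0,0,0.004,0,-1]
    - [0,0,0.008,0,-1]
    - [0,0,0.008,0,-1]

```text
clock: 8.82
position: [0.519, -0.077, 0.1077]
ee_rot: [0.707, 0.707, 0.0, 0.0]
ft_force: [-5.3, 0.8, 8.7]
grip_width: 0.241
grasp_force: 40.8
```

carry_out:
  deltas:
    - [0,0,0.004,0,-1]
    - [0,0,0.006,0,-1]
    - [0,0,0.006,0,-1]

```text
clock: 9.2
position: [0.5191, -0.0769, 0.1076]
ee_rot: [0.707, 0.707, 0.0, 0.0]
ft_force: [-9.4, 1.4, 18.3]
grip_width: 0.245
grasp_force: 41.6
```

carry_out:
  deltas:
    - [0,0,-0.012,0,-1]
    - [0,0,-0.012,0,-1]
    - [0.003,0.015,-0.012,0,-1]
    - [0.006,0.03,-0.012,0,-1]
    - [0.008,0.043,-0.012,0,-1]
    - [0.008,0.043,-0.012,0,-1]

```text
clock: 9.95
position: [0.5252, -0.076, 0.1077]
ee_rot: [0.707, 0.707, -0.0, -0.0]
ft_force: [-4.7, -1.1, 4.5]
grip_width: 0.244
grasp_force: 40.2
```

carry_out:
  deltas:
    - [0.001,0.007,0,0,-1]
    - [0.002,0.014,0,0,-1]
    - [0.002,0.014,0,0,-1]

```text
clock: 10.32
position: [0.5273, -0.0757, 0.1077]
ee_rot: [0.707, 0.707, -0.0, -0.0]
ft_force: [-3.6, -1.0, 5.9]
grip_width: 0.242
grasp_force: 40.2
```

carry_out:
  deltas:
    - [0.001,0.006,0,0,-1]
    - [0.002,0.011,0,0,-1]
    - [0.002,0.011,0,0,-1]

```text
clock: 10.7
position: [0.5289, -0.0754, 0.1077]
ee_rot: [0.707, 0.707, -0.0, -0.0]
ft_force: [-4.3, -1.4, 5.1]
grip_width: 0.245
grasp_force: 40.2
```

carry_out:
  deltas:
    - [0.001,0.005,0,0,-1]
    - [0.001,0.007,0,0,-1]
    - [0.001,0.007,0,0,-1]

```text
clock: 11.08
position: [0.5291, -0.0754, 0.1078]
ee_rot: [0.707, 0.707, -0.001, -0.001]
ft_force: [-9.6, -2.2, 9.7]
grip_width: 0.242
grasp_force: 40.6
```

carry_out:
  deltas:
    - [0.001,0.005,-0.003,0,-1]
    - [0.001,0.006,-0.003,0,-1]
    - [0.001,0.006,-0.003,0,-1]

```text
clock: 11.45
position: [0.5293, -0.0753, 0.1078]
ee_rot: [0.707, 0.707, -0.002, -0.001]
ft_force: [-11.5, -0.8, 10.1]
grip_width: 0.24
grasp_force: 40.6
```

carry_out:
  deltas:
    - [-0.001,-0.009,-0.003,0,-1]
    - [-0.001,-0.009,-0.003,0,-0.3]
    - [-0.001,-0.009,-0.003,0,-0.1]
    - [-0.001,-0.009,-0.003,0,-0.1]
    - [-0.001,-0.009,-0.003,0,-0.1]
    - [-0.001,-0.009,-0.15,0,-0.1]
    - [-0.001,-0.009,-0.4,0,-0.1]
    - [-0.001,-0.009,-0.6,0,-0.1]
    - [-0.3,-0.1,-0.6,0,-0.1]
    - [-0.4,-0.2,-0.6,0,-0.5]
    - [-0.4,-0.2,-0.6,0,-1]

```text
clock: 12.82
position: [0.5001, -0.136, 0.198]
ee_rot: [0.708, 0.706, -0.0, -0.0]
ft_force: [0.4, 1.3, 0.1]
grip_width: 0.05
grasp_force: 0.0
```

Run:
```python
from h import *
o=st()
for n in ["wrist","scene","side"]:
    p=camera(n);X=cloud(p);ok=p["depth"]>0
    if n=="wrist": save(p,"w3.png")
    pin=X[ok&(np.hypot(X[...,0]-.438,X[...,1]+.0215)<.02)&(X[...,2]>.088)&(X[...,2]<.107)]
    lp=X[ok&(np.hypot(X[...,0]-.552,X[...,1]+.201)<.02)&(X[...,2]>.088)&(X[...,2]<.107)]
    s=X[ok&(np.hypot(X[...,0]-.529,X[...,1]+.075)<.02)&(X[...,2]>.104)&(X[...,2]<.113)]
    boss=X[ok&(np.hypot(X[...,0]-.521,X[...,1]+.0275)<.011)&(X[...,2]>.0775)&(X[...,2]<.083)]
    for a,b in [("jawpin",pin),("latchpin",lp),("stem",s),("boss",boss)]:
        if len(b): print(n,a,len(b),np.round(b.mean(0),4),np.round((b.min(0)+b.max(0))/2,4))
```

```text
t 12.82 pos [ 0.5001 -0.136   0.198 ] rot
 [[ 0.003  1.    -0.   ]
 [ 1.    -0.003 -0.   ]
 [-0.    -0.    -1.   ]] F [0.42 1.32 0.15] w 0.05 0.0
wrist jawpin 346 [ 0.4384 -0.0233  0.0996] [ 0.4375 -0.0227  0.0963]
wrist latchpin 97 [ 0.5515 -0.1989  0.0939] [ 0.5528 -0.2003  0.095 ]
wrist stem 1012 [ 0.5289 -0.0756  0.1084] [ 0.5291 -0.076   0.1076]
wrist boss 246 [ 0.5203 -0.0276  0.0783] [ 0.5203 -0.0277  0.0791]
scene jawpin 26 [ 0.4355 -0.0195  0.0964] [ 0.4354 -0.0197  0.0961]
scene latchpin 18 [ 0.5522 -0.1999  0.0969] [ 0.5524 -0.2003  0.0962]
scene stem 29 [ 0.5264 -0.0724  0.1081] [ 0.5277 -0.0713  0.1078]
scene boss 8 [ 0.5192 -0.0251  0.0787] [ 0.5199 -0.0255  0.0787]
side jawpin 28 [ 0.4363 -0.0268  0.0967] [ 0.4362 -0.0254  0.0961]
side latchpin 43 [ 0.5532 -0.2066  0.0968] [ 0.5533 -0.2045  0.0961]
side stem 52 [ 0.5284 -0.0813  0.1081] [ 0.5286 -0.0803  0.1072]
side boss 7 [ 0.5171 -0.0303  0.0784] [ 0.5166 -0.0304  0.0784]
```

View pics/w3.png

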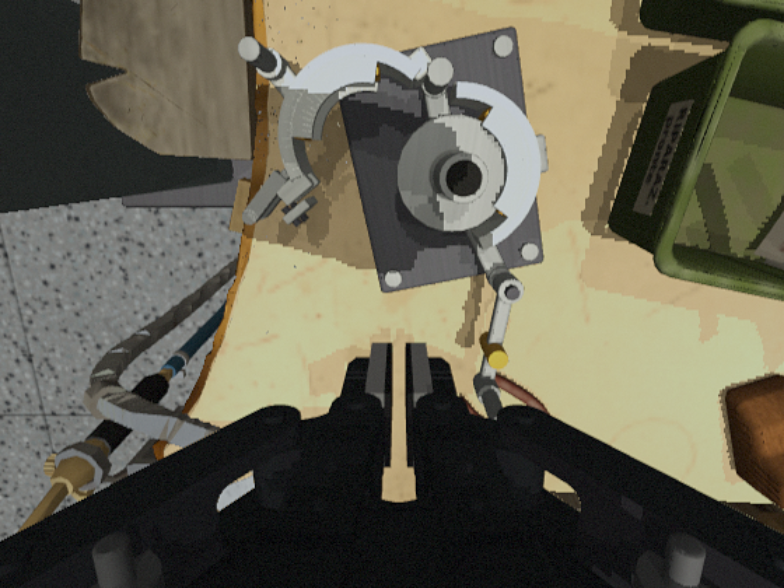

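The cap sits under the lip, stem at (463,178) concentric with the fixed ring; jaw pin at (248,48), hinge (440,72), latch pivot (510,290). Next: pinch the jaw pin.

carry_out:
  deltas:
    - [0.2,-0.15,0,0.3,-0.5]
    - [0.5,-0.3,0,0.6,0]
    - [0.757,-0.417,0,1.0,0]
    - [0.757,-0.417,0,1.0,0]
    - [0.757,-0.417,0.1,1.0,0]
    - [0.757,-0.417,0.2,1.0,0]
    - [0.757,-0.417,0.2,1.0,0]

```text
clock: 13.85
position: [0.4377, -0.0219, 0.1662]
ee_rot: [0.866, 0.5, -0.001, -0.001]
ft_force: [1.1, 0.5, 0.8]
grip_width: 0.501
grasp_force: 0.0
```

Run:
```python
from h import *
o=st(); p=camera("wrist");X=cloud(p);ok=p["depth"]>0
pin=X[ok&(np.hypot(X[...,0]-.438,X[...,1]+.0215)<.02)&(X[...,2]>.1)&(X[...,2]<.107)]
print(len(pin),pin.mean(0),(pin.min(0)+pin.max(0))/2)
```

```text
t 13.85 pos [ 0.4377 -0.0219  0.1662] rot
 [[ 0.5    0.866 -0.003]
 [ 0.866 -0.5   -0.   ]
 [-0.002 -0.003 -1.   ]] F [1.12 0.53 0.77] w 0.501 0.0
200 [ 0.43764717 -0.02185922  0.10200117] [ 0.43740912 -0.0220022   0.1019594 ]
```

carry_out:
  deltas:
    - [0,0,0.2,0,0]
    - [0,0,0.35,0,-0.2]
    - [0,0,0.41,0,-0.4]
    - [0,0,0.41,0,-1]
    - [0,0,0.41,0,-1]
    - [0,0,0.41,0,-1]
    - [0,0,0.41,0,-1]
  force: 25

```text
clock: 14.78
position: [0.438, -0.0213, 0.1066]
ee_rot: [0.866, 0.5, -0.001, -0.0]
ft_force: [-5.2, 1.0, -4.0]
grip_width: 0.103
grasp_force: 24.5
```

Run:
```python
from h import *
o=st(); R=Ro.from_quat(o["ee_rot"]).as_matrix()
h=np.array([.520,-.0275]); q=o["position"][:2]-h; r=np.hypot(*q); a0=np.arctan2(q[1],q[0])%(2*np.pi); end=np.arctan2(-.072,-.0435)%(2*np.pi)
print("r",r,"phi",a0,"end",end)
for a in np.arange(a0,end+.05,.1): 
    d=h+r*np.array([np.cos(a),np.sin(a)])-o["position"][:2]
    print(round(a,2),np.round((R.T@np.r_[d,0])[:2]/.15,3))
```

```text
t 14.78 pos [ 0.438  -0.0213  0.1066] rot
 [[ 0.5    0.866 -0.001]
 [ 0.866 -0.5   -0.   ]
 [-0.001 -0.001 -1.   ]] F [-5.17  1.   -4.02] w 0.103 24.5
r 0.0822496511161068 phi 3.06650604941075 end 4.168911385671646
3.07 [-0.  0.]
3.17 [-0.048  0.026]
3.27 [-0.093  0.057]
3.37 [-0.135  0.092]
3.47 [-0.174  0.132]
3.57 [-0.208  0.174]
3.67 [-0.237  0.221]
3.77 [-0.262  0.269]
3.87 [-0.282  0.32 ]
3.97 [-0.297  0.373]
4.07 [-0.306  0.427]
4.17 [-0.31   0.482]
```

carry_out:
  deltas:
    - [-0.048,0.026,0,0,-1]
    - [-0.093,0.057,0,0,-1]
    - [-0.135,0.092,0,0,-1]
    - [-0.174,0.132,0,0,-1]
    - [-0.208,0.174,0,0,-1]
    - [-0.237,0.221,0,0,-1]
    - [-0.262,0.269,0,0,-1]
    - [-0.282,0.32,0,0,-1]
    - [-0.297,0.373,0,0,-1]
    - [-0.303,0.4,0,0,-1]
    - [-0.303,0.4,0,0,-1]

```text
clock: 16.15
position: [0.467, -0.093, 0.1065]
ee_rot: [0.867, 0.499, -0.001, 0.001]
ft_force: [-5.9, -8.9, -4.3]
grip_width: 0.099
grasp_force: 24.7
```

Run:
```python
from h import *
o=st(); R=Ro.from_quat(o["ee_rot"]).as_matrix(); print("Ftool",R.T@o["ft_force"])
p=camera("wrist");X=cloud(p);ok=p["depth"]>0
for nm,c,lo,hi,rr in [("boss",(.5205,-.027),.077,.083,.011),("stem",(.529,-.0755),.104,.113,.016),("pin",o["position"][:2],.1,.107,.012)]:
    s=X[ok&(np.hypot(X[...,0]-c[0],X[...,1]-c[1])<rr)&(X[...,2]>lo)&(X[...,2]<hi)]
    if len(s): print(nm,len(s),np.round((s.min(0)+s.max(0))/2,4))
```

```text
t 16.15 pos [ 0.467  -0.093   0.1065] rot
 [[ 0.502  0.865 -0.002]
 [ 0.865 -0.502 -0.002]
 [-0.003 -0.    -1.   ]] F [-5.89 -8.94 -4.34] w 0.099 24.7
Ftool [-10.67223941  -0.60546588   4.36772927]
boss 727 [ 0.5206 -0.0275  0.0785]
stem 2955 [ 0.5294 -0.0758  0.1075]
pin 488 [ 0.4673 -0.0925  0.1032]
```

carry_out:
  deltas:
    - [-0.008,0,0,0,-1]
    - [-0.01,0.02,0,0,-1]
    - [-0.012,0.04,0,0,-1]
    - [-0.013,0.055,0,0,-1]
    - [-0.013,0.055,0,0,-1]

```text
clock: 16.82
position: [0.4735, -0.0977, 0.1066]
ee_rot: [0.866, 0.5, -0.001, 0.0]
ft_force: [-4.6, -5.0, -4.4]
grip_width: 0.099
grasp_force: 24.7
```

carry_out:
  deltas:
    - [0,0.008,0,0,-1]
    - [0,0.015,0,0,-1]
    - [0,0.015,0,0,-1]

```text
clock: 17.2
position: [0.475, -0.0987, 0.1065]
ee_rot: [0.866, 0.5, -0.001, -0.0]
ft_force: [-7.1, -3.5, -2.2]
grip_width: 0.105
grasp_force: 24.9
```

carry_out:
  deltas:
    - [0,0.004,0,0,-1]
    - [0,0.007,0,0,-1]
    - [0,0.007,0,0,-1]

```text
clock: 17.58
position: [0.4753, -0.0989, 0.1065]
ee_rot: [0.866, 0.5, -0.002, -0.001]
ft_force: [-10.2, -3.0, 0.9]
grip_width: 0.106
grasp_force: 25.3
```

carry_out:
  deltas:
    - [0,0.004,0,0,-1]
    - [0,0.005,0,0,-1]
    - [0,0.005,0,0,-1]

```text
clock: 17.95
position: [0.4758, -0.0992, 0.1065]
ee_rot: [0.866, 0.5, -0.002, -0.001]
ft_force: [-11.7, -2.2, 1.6]
grip_width: 0.103
grasp_force: 25.3
```

carry_out:
  deltas:
    - [0,0.004,0,0,-1]
    - [0,0.006,0,0,-1]
    - [0,0.006,0,0,-1]

```text
clock: 18.32
position: [0.4766, -0.0998, 0.1065]
ee_rot: [0.866, 0.5, -0.002, -0.001]
ft_force: [-11.8, -3.7, 1.1]
grip_width: 0.104
grasp_force: 25.3
```

Run:
```python
from h import *
o=st(); R=Ro.from_quat(o["ee_rot"]).as_matrix(); print("Ftool",R.T@o["ft_force"])
p=camera("side"); cv2.imwrite("pics/side1.png",cv2.resize(p["img"][190:310,200:360,::-1],None,fx=5,fy=5))
h=np.array([.5206,-.0275]); c=np.array([.529,-.0755]); yaw=.186
h=c+.048*np.array([-np.sin(yaw),np.cos(yaw)])
q=o["position"][:2]-h; print("h",h,"r",np.hypot(*q),"jaw",np.arctan2(-.062,-.056)+yaw-np.arctan2(q[1],q[0]))
```

```text
t 18.32 pos [ 0.4766 -0.0998  0.1065] rot
 [[ 0.501  0.866 -0.004]
 [ 0.866 -0.501 -0.001]
 [-0.002 -0.003 -1.   ]] F [-11.8   -3.67   1.14] w 0.104 25.3
Ftool [-9.08557732 -8.38658202 -1.09777208]
h [ 0.52012339 -0.02832791] r 0.08364730113999551 jaw -0.0017257479320385016
```

View pics/side1.png

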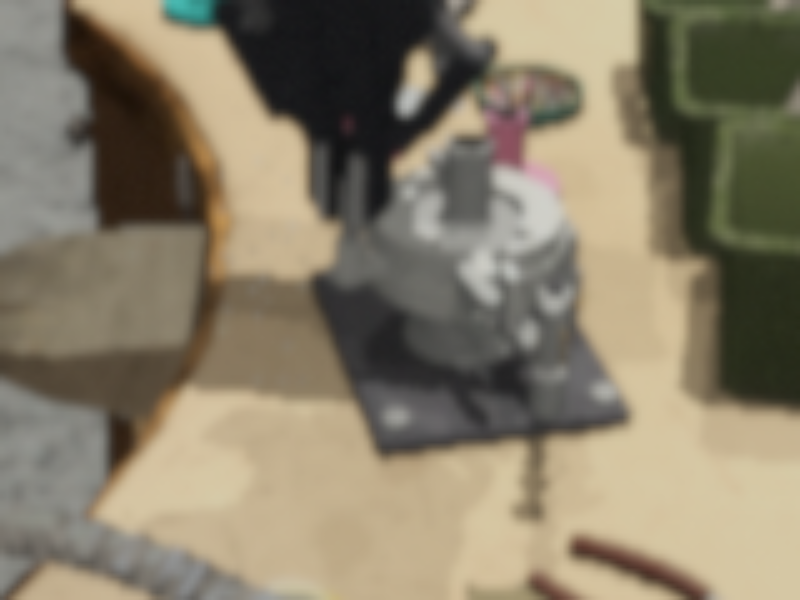

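carry_out:
  deltas:
    - [-0.006,0.0,0,0,-1]
    - [-0.006,0.005,0,0,-1]
    - [-0.006,0.008,0,0,-1]
    - [-0.006,0.008,0,0,-1]

```text
clock: 18.88
position: [0.4776, -0.1004, 0.1065]
ee_rot: [0.866, 0.5, -0.001, -0.001]
ft_force: [-8.6, 0.6, 0.3]
grip_width: 0.104
grasp_force: 25.2
```

carry_out:
  deltas:
    - [0,0.004,0,0,-1]
    - [0,0.008,0,0,-1]
    - [0,0.008,0,0,-1]

```text
clock: 19.25
position: [0.4779, -0.1008, 0.1064]
ee_rot: [0.866, 0.5, -0.002, -0.001]
ft_force: [-14.5, 0.5, 4.4]
grip_width: 0.103
grasp_force: 25.6
```

Firm stop met: the force rose to about 13 N with under 0.5 mm of movement, at jaw angle ≈ 0. Releasing and going to the latch pin.

carry_out:
  deltas:
    - [0,-0.005,0,0,-1]
    - [0,-0.005,0,0,-0.4]
    - [0,-0.005,0,0,-0.4]
    - [0,-0.005,0,0,-0.4]
    - [0,-0.005,-0.2,0,-0.4]
    - [0,-0.005,-0.4,0,-0.2]
    - [-0.1,0.25,-0.4,0,0]
    - [-0.2,0.5,-0.4,0,0]
    - [-0.33,0.76,-0.4,0,0]
    - [-0.337,0.764,-0.4,0,0]
    - [-0.337,0.764,-0.4,0,0]

```text
clock: 20.62
position: [0.5539, -0.2015, 0.1665]
ee_rot: [0.866, 0.5, 0.0, -0.0]
ft_force: [-0.2, -0.1, -0.8]
grip_width: 0.503
grasp_force: 0.0
```

Run:
```python
from h import *
o=st(); print("q",np.round(o["joint_pos"],2))
p=camera("wrist");X=cloud(p);ok=p["depth"]>0; save(p,"w4.png")
for nm,c,lo,hi,rr in [("latchpin",(.552,-.2015),.098,.107,.02),("pivot",(.5616,-.1406),.072,.079,.02),("stem",(.529,-.0755),.104,.113,.016),("jawpin",(.478,-.1005),.1,.107,.015)]:
    s=X[ok&(np.hypot(X[...,0]-c[0],X[...,1]-c[1])<rr)&(X[...,2]>lo)&(X[...,2]<hi)]
    if len(s): print(nm,len(s),np.round(s.mean(0),4),np.round((s.min(0)+s.max(0))/2,4))
```

```text
t 20.62 pos [ 0.5539 -0.2015  0.1665] rot
 [[ 0.5    0.866 -0.   ]
 [ 0.866 -0.5    0.   ]
 [ 0.    -0.    -1.   ]] F [-0.21 -0.08 -0.77] w 0.503 0.0
q [ 0.22  0.31  0.07  1.67 -0.02  1.16 -0.23]
latchpin 222 [ 0.5543 -0.2018  0.1017] [ 0.5541 -0.2021  0.1009]
pivot 168 [ 0.5602 -0.1371  0.0738] [ 0.5566 -0.1342  0.074 ]
stem 1787 [ 0.531  -0.0754  0.1084] [ 0.5304 -0.0747  0.1076]
jawpin 272 [ 0.479  -0.0998  0.102 ] [ 0.4786 -0.0998  0.102 ]
```

View pics/w4.png

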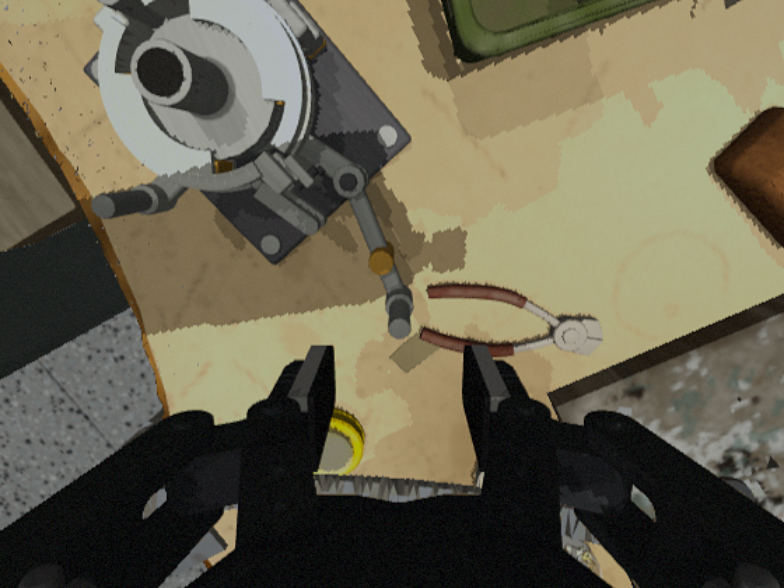

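Jaw is shut round the flanges (pin at (108,205)); the latch pin at (398,325) sits below the open fingers, pivot at (347,180).

carry_out:
  deltas:
    - [0,0,0.2,0,0]
    - [0,0,0.35,0,-0.2]
    - [0,0,0.41,0,-0.4]
    - [0,0,0.41,0,-1]
    - [0,0,0.41,0,-1]
    - [0,0,0.41,0,-1]
    - [0,0,0.41,0,-1]
  force: 20

```text
clock: 21.55
position: [0.5538, -0.2016, 0.1052]
ee_rot: [0.866, 0.5, 0.0, -0.0]
ft_force: [-0.1, 2.0, -6.8]
grip_width: 0.104
grasp_force: 20.8
```

```bash
cat > arc.py <<'E'
from h import *
import sys
o=st(); R=Ro.from_quat(o["ee_rot"]).as_matrix()
c=np.array([.562,-.1385]); q=o["position"][:2]-c; r=np.hypot(*q); a0=np.arctan2(q[1],q[0])%(2*np.pi)
t=np.array([np.sin(a0),-np.cos(a0)]); F=o["ft_force"][:2]
print("r",r,"phi",a0,"latch",a0-np.pi-.186+.5,"F tan,rad",F@t,F@(q/r),"tangent tool",(R.T@np.r_[t,0])[:2])
n=int(sys.argv[1]); s=float(sys.argv[2])
for k in range(1,n+1):
    a=a0-k*s; d=c+.064*np.array([np.cos(a),np.sin(a)])-o["position"][:2]
    print(round(a-np.pi-.186+.5,2),np.round((R.T@np.r_[d,0])[:2]/.15,3))
E
python3 arc.py 6 .1
```

```text
t 21.55 pos [ 0.5538 -0.2016  0.1052] rot
 [[ 0.5    0.866 -0.   ]
 [ 0.866 -0.5    0.001]
 [ 0.    -0.    -1.   ]] F [-0.09  2.03 -6.78] w 0.104 20.8
r 0.0636084550625909 phi 4.582806652135253 latch 1.75521399854546 F tan,rad 0.3515855470483542 -2.001270722823014 tangent tool [-0.38362373 -0.92348945]
1.66 [-0.017 -0.039]
1.56 [-0.027 -0.081]
1.46 [-0.033 -0.123]
1.36 [-0.035 -0.165]
1.26 [-0.033 -0.208]
1.16 [-0.026 -0.25 ]
```

carry_out:
  deltas:
    - [-0.013,-0.039,0,0.1,-1]
    - [-0.027,-0.081,0,0.25,-1]
    - [-0.033,-0.123,0,0.4,-1]
    - [-0.035,-0.165,0,0.55,-1]
    - [-0.033,-0.208,0,0.75,-1]
    - [-0.026,-0.25,0,0.95,-1]
    - [-0.026,-0.25,0,0.95,-1]

```text
clock: 22.42
position: [0.5199, -0.1856, 0.1052]
ee_rot: [0.963, 0.271, 0.001, -0.0]
ft_force: [3.9, 3.6, -10.0]
grip_width: 0.101
grasp_force: 20.6
```

```bash
python3 arc.py 5 .08
```

```text
t 22.43 pos [ 0.5199 -0.1856  0.1052] rot
 [[ 0.853  0.522  0.001]
 [ 0.522 -0.853  0.001]
 [ 0.001  0.    -1.   ]] F [  3.87   3.61 -10.03] w 0.101 20.6
r 0.06310813919575797 phi 3.9829512108023817 latch 1.1553585572125886 F tan,rad -0.4780224078370627 -5.266569595703007 tangent tool [-0.28809398 -0.95760203]
1.08 [-0.014 -0.031]
1.0 [-0.02  -0.065]
0.92 [-0.023 -0.099]
0.84 [-0.024 -0.133]
0.76 [-0.021 -0.167]
```

carry_out:
  deltas:
    - [-0.007,-0.032,0.005,0.15,-1]
    - [-0.013,-0.066,0.005,0.3,-1]
    - [-0.017,-0.1,0.005,0.45,-1]
    - [-0.018,-0.134,0.005,0.6,-1]
    - [-0.018,-0.134,0.005,0.6,-1]

```text
clock: 23.05
position: [0.5081, -0.1704, 0.1051]
ee_rot: [0.993, 0.117, 0.002, 0.0]
ft_force: [5.8, 2.1, -8.2]
grip_width: 0.103
grasp_force: 20.7
```

```bash
python3 arc.py 8 .04
```

```text
t 23.05 pos [ 0.5081 -0.1704  0.1051] rot
 [[ 0.972  0.233  0.003]
 [ 0.233 -0.972 -0.   ]
 [ 0.003  0.001 -1.   ]] F [ 5.85  2.12 -8.19] w 0.103 20.7
r 0.0626445773199681 phi 3.675537499345155 latch 0.8479448457553618 F tan,rad -1.1523920313301637 -6.111242165788112 tangent tool [-0.29419708 -0.95574294]
0.81 [-0.013 -0.014]
0.77 [-0.017 -0.03 ]
0.73 [-0.021 -0.047]
0.69 [-0.023 -0.064]
0.65 [-0.025 -0.081]
0.61 [-0.027 -0.098]
0.57 [-0.027 -0.115]
0.53 [-0.027 -0.132]
```

```bash
sed -i 's/c=np.array(\[.562,-.1385\])/c=np.array([.5635,-.1381])/; s/\.064\*/r*/' arc.py; python3 arc.py 8 .04
```

```text
t 23.05 pos [ 0.5081 -0.1704  0.1051] rot
 [[ 0.972  0.233  0.003]
 [ 0.233 -0.972 -0.   ]
 [ 0.003  0.001 -1.   ]] F [ 5.85  2.12 -8.19] w 0.103 20.7
r 0.06414072878208849 phi 3.6690037398331152 latch 0.8414110862433222 F tan,rad -1.112438331068035 -6.118641120571659 tangent tool [-0.28794627 -0.95764477]
0.8 [-0.005 -0.016]
0.76 [-0.009 -0.033]
0.72 [-0.012 -0.05 ]
0.68 [-0.014 -0.067]
0.64 [-0.016 -0.084]
0.6 [-0.018 -0.101]
0.56 [-0.018 -0.118]
0.52 [-0.018 -0.135]
```

carry_out:
  deltas:
    - [0.003,-0.008,0.004,0,-1]
    - [0.001,-0.016,0.004,0.05,-1]
    - [-0.002,-0.025,0.004,0.1,-1]
    - [-0.004,-0.034,0.004,0.13,-1]

```text
clock: 23.55
position: [0.5061, -0.1666, 0.105]
ee_rot: [0.997, 0.083, 0.002, 0.001]
ft_force: [3.9, -2.3, 2.8]
grip_width: 0.105
grasp_force: 21.7
```

```bash
python3 arc.py 5 .04
```

```text
t 23.55 pos [ 0.5061 -0.1666  0.105 ] rot
 [[ 0.986  0.165  0.003]
 [ 0.165 -0.986 -0.001]
 [ 0.003  0.001 -1.   ]] F [ 3.86 -2.28  2.75] w 0.105 21.7
r 0.06407789010055207 phi 3.6017095839401914 latch 0.7741169303503983 F tan,rad -3.758398873213735 -2.4503005441010415 tangent tool [-0.29045537 -0.95688604]
0.73 [-0.005 -0.016]
0.69 [-0.009 -0.033]
0.65 [-0.012 -0.05 ]
0.61 [-0.015 -0.067]
0.57 [-0.017 -0.084]
```

carry_out:
  deltas:
    - [-0.003,-0.008,0,0.04,-1]
    - [-0.005,-0.016,0,0.08,-1]

```text
clock: 23.8
position: [0.505, -0.1642, 0.1049]
ee_rot: [0.998, 0.062, 0.002, 0.0]
ft_force: [6.1, -2.6, 2.6]
grip_width: 0.104
grasp_force: 21.7
```

```bash
python3 arc.py 0 .04
```

```text
t 23.8 pos [ 0.505  -0.1642  0.1049] rot
 [[ 0.992  0.123  0.003]
 [ 0.123 -0.992 -0.001]
 [ 0.003  0.001 -1.   ]] F [ 6.11 -2.59  2.63] w 0.104 21.7
r 0.06405521795156664 phi 3.561414145591851 latch 0.733821492002058 F tan,rad -4.856149392125303 -4.524471242464882 tangent tool [-0.29179762 -0.95647785]
```

carry_out:
  deltas:
    - [-0.003,-0.008,0,0.04,-1]
    - [-0.005,-0.016,0,0.08,-1]

```text
clock: 24.05
position: [0.5041, -0.1619, 0.105]
ee_rot: [0.999, 0.041, 0.002, 0.0]
ft_force: [6.4, -2.1, 2.4]
grip_width: 0.103
grasp_force: 21.6
```

```bash
python3 arc.py 0 .04
```

```text
t 24.05 pos [ 0.5041 -0.1619  0.105 ] rot
 [[ 0.997  0.082  0.004]
 [ 0.082 -0.997 -0.001]
 [ 0.004  0.001 -1.   ]] F [ 6.45 -2.06  2.37] w 0.103 21.6
r 0.06399477885935352 phi 3.52187883617932 latch 0.694286182589527 F tan,rad -4.309009920256189 -5.220605204469354 tangent tool [-0.29398485 -0.95580799]
```

carry_out:
  deltas:
    - [0.001,-0.009,0,0.04,-1]
    - [-0.001,-0.017,0,0.08,-1]

```text
clock: 24.3
position: [0.5033, -0.1596, 0.1049]
ee_rot: [1.0, 0.02, 0.001, 0.0]
ft_force: [3.8, -2.1, 5.2]
grip_width: 0.103
grasp_force: 22.0
```

```bash
python3 arc.py 0 .04
```

```text
t 24.3 pos [ 0.5033 -0.1596  0.1049] rot
 [[ 0.999  0.04   0.003]
 [ 0.04  -0.999 -0.001]
 [ 0.003  0.001 -1.   ]] F [ 3.79 -2.06  5.22] w 0.103 22.0
r 0.06394150605071161 phi 3.4841010930323466 latch 0.6565084394425535 F tan,rad -3.213981378039591 -2.873816694777893 tangent tool [-0.29808378 -0.95453828]
```

carry_out:
  deltas:
    - [-0.003,-0.008,0,0.04,-1]
    - [-0.005,-0.016,0,0.08,-1]

```text
clock: 24.55
position: [0.5025, -0.1571, 0.1049]
ee_rot: [1.0, -0.001, 0.001, 0.0]
ft_force: [4.8, -2.8, 4.5]
grip_width: 0.108
grasp_force: 21.9
```

```bash
python3 arc.py 0 .04
```

```text
t 24.55 pos [ 0.5025 -0.1571  0.1049] rot
 [[ 1.    -0.002  0.003]
 [-0.002 -1.    -0.001]
 [ 0.003  0.001 -1.   ]] F [ 4.77 -2.84  4.54] w 0.108 21.9
r 0.06393173763801172 phi 3.4436100034407477 latch 0.6160173498509547 F tan,rad -4.12939506350515 -3.711143985670188 tangent tool [-0.29930549 -0.95415614]
```

carry_out:
  deltas:
    - [-0.001,-0.009,-0.002,0.04,-1]
    - [-0.003,-0.017,-0.002,0.08,-1]

```text
clock: 24.8
position: [0.5018, -0.1545, 0.1049]
ee_rot: [1.0, -0.022, 0.001, 0.0]
ft_force: [3.9, -2.5, 3.2]
grip_width: 0.104
grasp_force: 21.8
```

```bash
python3 arc.py 0 .04
```

```text
t 24.8 pos [ 0.5018 -0.1545  0.1049] rot
 [[ 0.999 -0.044  0.002]
 [-0.044 -0.999 -0.001]
 [ 0.002  0.001 -1.   ]] F [ 3.92 -2.51  3.22] w 0.104 21.8
r 0.06383738196968892 phi 3.402189845626656 latch 0.5745971920368631 F tan,rad -3.4302736601786807 -3.138779204838364 tangent tool [-0.29981819 -0.95399556]
```

carry_out:
  deltas:
    - [-0.002,-0.008,0,0.04,-1]
    - [-0.004,-0.016,0,0.08,-1]

```text
clock: 25.05
position: [0.5013, -0.152, 0.1049]
ee_rot: [0.999, -0.043, 0.001, 0.0]
ft_force: [4.7, -2.8, 5.1]
grip_width: 0.104
grasp_force: 21.9
```

```bash
python3 arc.py 0 .04
```

```text
t 25.05 pos [ 0.5013 -0.152   0.1049] rot
 [[ 0.996 -0.085  0.002]
 [-0.085 -0.996 -0.001]
 [ 0.002  0.    -1.   ]] F [ 4.71 -2.75  5.08] w 0.104 21.9
r 0.06378146004921985 phi 3.3615508371347405 latch 0.5339581835449474 F tan,rad -3.713347930128998 -3.9943216801487957 tangent tool [-0.30080908 -0.95368387]
```

carry_out:
  deltas:
    - [-0.001,-0.009,-0.002,0.04,-1]
    - [-0.003,-0.017,-0.002,0.08,-1]

```text
clock: 25.3
position: [0.5008, -0.1495, 0.1049]
ee_rot: [0.998, -0.064, 0.001, 0.0]
ft_force: [4.3, -1.8, 3.4]
grip_width: 0.11
grasp_force: 21.7
```

```bash
python3 arc.py 0 .04
```

```text
t 25.3 pos [ 0.5008 -0.1495  0.1049] rot
 [[ 0.992 -0.127  0.001]
 [-0.127 -0.992 -0.001]
 [ 0.002  0.    -1.   ]] F [ 4.27 -1.76  3.37] w 0.11 21.7
r 0.06371728294158299 phi 3.320782328913201 latch 0.4931896753234079 F tan,rad -2.4911755170599807 -3.890918936155989 tangent tool [-0.30201656 -0.95330236]
```

carry_out:
  deltas:
    - [-0.002,-0.008,0,0.04,-1]
    - [-0.004,-0.016,0,0.08,-1]

```text
clock: 25.55
position: [0.5005, -0.147, 0.1049]
ee_rot: [0.996, -0.085, 0.001, 0.0]
ft_force: [4.5, -2.8, 3.4]
grip_width: 0.104
grasp_force: 21.8
```

```bash
python3 arc.py 0 .04
```

```text
t 25.55 pos [ 0.5005 -0.147   0.1049] rot
 [[ 0.986 -0.169  0.001]
 [-0.169 -0.986 -0.001]
 [ 0.002  0.    -1.   ]] F [ 4.54 -2.76  3.43] w 0.104 21.8
r 0.06364570210262994 phi 3.282046734199532 latch 0.45445408060973896 F tan,rad -3.3704348070383783 -4.108458858522269 tangent tool [-0.30497551 -0.95235991]
```

carry_out:
  deltas:
    - [0.0,-0.009,-0.002,0.04,-1]
    - [-0.003,-0.017,-0.002,0.08,-1]

```text
clock: 25.8
position: [0.5002, -0.1444, 0.1049]
ee_rot: [0.994, -0.105, 0.0, 0.0]
ft_force: [4.9, -3.7, 2.4]
grip_width: 0.103
grasp_force: 21.6
```

```bash
python3 arc.py 0 .04
```

```text
t 25.8 pos [ 0.5002 -0.1444  0.1049] rot
 [[ 0.978 -0.21   0.001]
 [-0.21  -0.978 -0.   ]
 [ 0.001  0.    -1.   ]] F [ 4.88 -3.74  2.39] w 0.103 21.6
r 0.06359073852560497 phi 3.240039661132348 latch 0.41244700754255476 F tan,rad -4.198244782775497 -4.492629316241364 tangent tool [-0.30478988 -0.95241948]
```

carry_out:
  deltas:
    - [-0.002,-0.008,0,0.04,-1]
    - [-0.004,-0.016,0,0.08,-1]

```text
clock: 26.05
position: [0.5001, -0.1419, 0.105]
ee_rot: [0.992, -0.126, 0.0, 0.0]
ft_force: [4.4, -3.7, 2.2]
grip_width: 0.107
grasp_force: 21.7
```

```bash
python3 arc.py 0 .04
```

```text
t 26.05 pos [ 0.5001 -0.1419  0.105 ] rot
 [[ 0.968 -0.25   0.001]
 [-0.25  -0.968 -0.   ]
 [ 0.001  0.    -1.   ]] F [ 4.36 -3.73  2.22] w 0.107 21.7
r 0.06350309052622605 phi 3.2009550500968693 latch 0.3733623965070762 F tan,rad -3.9834231659782575 -4.131156681964514 tangent tool [-0.30742296 -0.95157287]
```

carry_out:
  deltas:
    - [0.001,-0.009,0,0.04,-1]
    - [-0.001,-0.017,0,0.08,-1]

```text
clock: 26.3
position: [0.5001, -0.1396, 0.1049]
ee_rot: [0.989, -0.147, -0.0, 0.0]
ft_force: [1.0, -4.0, 5.3]
grip_width: 0.106
grasp_force: 22.0
```

```bash
python3 arc.py 0 .04
```

```text
t 26.3 pos [ 0.5001 -0.1396  0.1049] rot
 [[ 0.957 -0.291 -0.   ]
 [-0.291 -0.957 -0.001]
 [-0.     0.001 -1.   ]] F [ 1.04 -3.97  5.32] w 0.106 22.0
r 0.06341561330775583 phi 3.165295674468906 latch 0.3377030208791129 F tan,rad -3.990614289855579 -0.9411681665774977 tangent tool [-0.31358293 -0.94956069]
```

carry_out:
  deltas:
    - [-0.001,-0.006,0,0.03,-1]
    - [-0.003,-0.011,0,0.05,-1]

```text
clock: 26.55
position: [0.5001, -0.1382, 0.1049]
ee_rot: [0.987, -0.16, -0.0, 0.0]
ft_force: [0.9, -4.5, 4.8]
grip_width: 0.106
grasp_force: 21.9
```

```bash
python3 arc.py 0 .04
```

```text
t 26.55 pos [ 0.5001 -0.1382  0.1049] rot
 [[ 0.949 -0.316 -0.   ]
 [-0.316 -0.949 -0.001]
 [-0.     0.001 -1.   ]] F [ 0.92 -4.54  4.83] w 0.106 21.9
r 0.06339737632638254 phi 3.142735955911871 latch 0.31514330232207793 F tan,rad -4.546036290641864 -0.9125075734939204 tangent tool [-0.31688731 -0.94846281]
```

carry_out:
  deltas:
    - [-0.002,-0.007,0,0.03,-1]
    - [-0.004,-0.013,0,0.06,-1]

```text
clock: 26.8
position: [0.5001, -0.1364, 0.1049]
ee_rot: [0.984, -0.176, -0.0, 0.001]
ft_force: [1.1, -6.5, 4.4]
grip_width: 0.107
grasp_force: 21.9
```

```bash
python3 arc.py 0 .04
```

```text
t 26.8 pos [ 0.5001 -0.1364  0.1049] rot
 [[ 0.938 -0.346 -0.   ]
 [-0.346 -0.938 -0.001]
 [ 0.     0.001 -1.   ]] F [ 1.1  -6.49  4.43] w 0.107 21.9
r 0.06337869022199723 phi 3.115054736243711 latch 0.287462082653918 F tan,rad -6.457366517651425 -1.2715986487601552 tangent tool [-0.32078776 -0.9471504 ]
```

carry_out:
  deltas:
    - [-0.001,-0.005,0,0.02,-1]
    - [-0.002,-0.009,0,0.04,-1]

```text
clock: 27.05
position: [0.5002, -0.1353, 0.1049]
ee_rot: [0.983, -0.186, -0.0, 0.001]
ft_force: [0.6, -6.6, 4.8]
grip_width: 0.106
grasp_force: 22.0
```

```bash
python3 arc.py 0 .04
```

```text
t 27.05 pos [ 0.5002 -0.1353  0.1049] rot
 [[ 0.931 -0.365 -0.   ]
 [-0.365 -0.931 -0.001]
 [ 0.     0.002 -1.   ]] F [ 0.64 -6.57  4.76] w 0.106 22.0
r 0.06334782025332106 phi 3.0977879545051525 latch 0.2701953009153594 F tan,rad -6.537287104770722 -0.9224355128735067 tangent tool [-0.32424816 -0.94597092]
```

```bash
cat > avg.py <<'E'
from h import *
L=[]
for k in range(5):
    camera("side"); o=manip.get_obs(); L.append(np.r_[o["ft_force"],o["position"]])
L=np.array(L); print(np.round(L[:,:3],2)); print(L.mean(0).round(4))
E
python3 avg.py
```

```text
[[ 0.92 -6.69  4.85]
 [ 1.04 -6.78  5.96]
 [ 0.71 -6.73  4.81]
 [ 0.84 -6.62  5.87]
 [ 1.13 -6.5   5.14]]
[ 0.9281 -6.6646  5.3261  0.5002 -0.1353  0.1049]
```

carry_out:
  deltas:
    - [-0.001,-0.003,0,0.01,-1]
    - [-0.002,-0.006,0,0.025,-1]

```text
clock: 27.55
position: [0.5002, -0.1346, 0.1049]
ee_rot: [0.981, -0.192, -0.0, 0.001]
ft_force: [1.6, -7.0, 5.0]
grip_width: 0.099
grasp_force: 21.9
```

```bash
python3 arc.py 0 .04; python3 avg.py
```

```text
t 27.55 pos [ 0.5002 -0.1346  0.1049] rot
 [[ 0.926 -0.378 -0.   ]
 [-0.378 -0.926 -0.002]
 [ 0.     0.002 -1.   ]] F [ 1.6  -6.97  5.03] w 0.099 21.9
r 0.06336443608979862 phi 3.0864866530420336 latch 0.2588939994522405 F tan,rad -6.875736991030443 -1.9780590993573504 tangent tool [-0.32607046 -0.94534403]
[[ 1.61 -8.14  5.47]
 [ 0.47 -6.68  5.98]
 [ 0.81 -7.33  4.71]
 [ 0.98 -7.88  5.09]
 [ 0.98 -7.16  4.72]]
[ 0.9701 -7.4362  5.1922  0.5003 -0.1346  0.1049]
```

carry_out:
  deltas:
    - [0.001,0.003,0,0,-0.5]
    - [0.002,0.005,0,0,-0.5]
    - [0.002,0.005,0,0,-0.5]
    - [0.002,0.005,0,0,-0.5]
    - [0.002,0.005,-0.15,0,-0.5]
    - [0.002,0.005,-0.4,0,-0.5]
    - [0.002,0.005,-0.7,0,-0.5]
    - [0.002,0.3,-0.7,0,-0.5]
    - [0.002,0.5,-0.7,0,-0.5]
    - [0.002,0.5,-0.7,0,-0.5]

```text
clock: 29.05
position: [0.4717, -0.2048, 0.2098]
ee_rot: [0.981, -0.193, 0.0, 0.0]
ft_force: [-0.4, 0.5, -0.6]
grip_width: 0.252
grasp_force: 0.0
```

Run:
```python
from h import *
o=st(); p=camera("wrist");save(p,"w5.png")
X=cloud(p);ok=p["depth"]>0
for nm,c,lo,hi,rr in [("latchpin",(.5,-.136),.098,.107,.02),("stem",(.529,-.0755),.104,.113,.016),("jawpin",(.478,-.1005),.1,.107,.015)]:
    s=X[ok&(np.hypot(X[...,0]-c[0],X[...,1]-c[1])<rr)&(X[...,2]>lo)&(X[...,2]<hi)]
    if len(s): print(nm,len(s),np.round((s.min(0)+s.max(0))/2,4))
```

```text
t 29.05 pos [ 0.4717 -0.2048  0.2098] rot
 [[ 0.925 -0.379  0.   ]
 [-0.379 -0.925 -0.   ]
 [ 0.     0.    -1.   ]] F [-0.38  0.48 -0.65] w 0.252 0.0
latchpin 154 [ 0.4998 -0.135   0.1012]
stem 832 [ 0.5304 -0.0752  0.1075]
jawpin 131 [ 0.4787 -0.1004  0.1017]
```

View pics/w5.png

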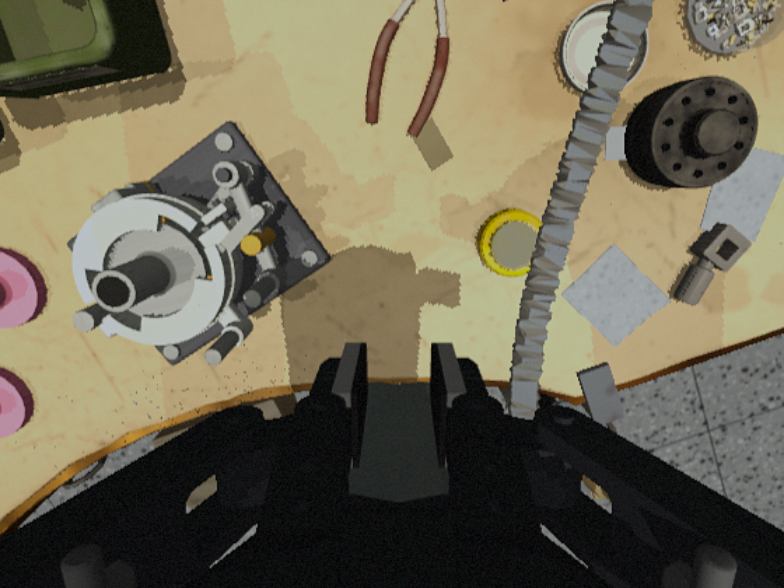

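The clamp is shut: the cap stem at (115,290) is inside the closed ring, and the lever is in at (265,260) and hasn't sprung back. The gripper is clear.

```bash
python3 -c "
from workcell import ticket
print(ticket.hand_in())"
```

```text
the job is handed in; nothing more can be done
None
```

The job is handed in (no verdict was returned): the cap is seated under the lip, the jaw is shut on a firm stop, and the latch lever was turned in to about 7.4 N measured at its pin. It stayed put on release; the arm is clear and only the task parts were handled, with 29 s on the clock.

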